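Seat the portion wheel of the budgie's feeder

TASK

The budgie feeder has been washed and its portion wheel stands too high on the shaft, because the notch in its rim is not over the locating pin. With a fingertip in one of the pockets, turn the wheel until its notch stands over the pin, then press the wheel down until it is fully home and take the hand away. Do not lift the wheel, and leave everything else on the table where it is.

Things in the scene. Friction and masses are not known exactly. Their poses are not given: they have to be found in the camera images.
- feeder: Five-day automatic bird feeder, fixed to the table: a round white motor base 236 mm in diameter whose flat deck is 48 mm above the table, with a control nose (display and keys) standing out 151 mm from the axis on its own -x side. A portion wheel sits on the steel shaft in the middle. Origin: on the wheel's axis at table height; z up.
- pin (a point): Fixed locating pin on the feeder's deck: upright, round-topped, steel, oblong (24 mm along the radius, 14 mm wide, 13 mm high). Point: centre of its top, 98 mm from the wheel's axis, 61 mm above the table. Its outer half shows beyond the wheel's rim (radius 97 mm); its inner half lies under the rim until the notch is over it.
- notch (a point): The one notch in the wheel's flat bottom rim: 20 mm wide, open outward, from radius 82 to 97 mm; the rim is 5 mm thick. Point: middle of the notch at the underside of the rim, 98 mm from the axis (1 mm outside the rim's edge); 62 mm above the table while the wheel stands high (1 mm over the pin), 50 mm when it is home. It turns with the wheel.
- hub (a point): Centre of the flat top of the portion wheel's hub (52 mm in diameter), on the wheel's axis; 96 mm above the table while the wheel stands high, 84 mm when home. The wheel is an open grey plastic dish 164 mm in diameter; its outer wall is 3 mm thick and ends 2 mm below the hub top.
- pocket (a point): Middle of the floor of the wheel's pocket that lies behind the notch, 54 mm from the axis; floor 67 mm above the table while high. Five equal open, empty pockets, split by radial ribs 3 mm thick from the hub to the outer wall, 25 mm tall from the pocket floor. About the axis the ribs stand at 36, 108, 180, 252 and 324 degrees from the notch.
- wheel (a joint): Turning angle of the wheel on its shaft, rad, growing counter-clockwise seen from above; 0 or 6.283 when the notch is over the pin. It turns either way with light friction (0.05 N m) and stays where it is left. The notch has 3 mm of play on each side of the pin, and the pin's round top leads it in from about 6 mm off.
- collar (a joint): How far the wheel has gone down the shaft, m: 0 at the start (standing high), 0.012 fully home, negative if lifted. The silicone-lined bore is a snug push fit: about 9 N pushes the wheel down, and it stays at the height where it is left. Unless the notch is over the pin, the rim meets the pin after 1 mm.
- canister: Closed aluminium canister with a twist cap, 86 mm diameter, 152 mm tall; origin under its centre. Bystander, loose.
- tub: Turquoise plastic bird bath, open tub 216 x 156 x 55 mm; origin under its centre. Bystander, loose.
- toy: Hard silicone chew ring, 82 mm across, 18 mm thick, lying flat near the feeder; origin under its centre. Bystander, loose.
- perch: Wooden block perch, 100 x 45 x 40 mm with a bolt and wing nut on one end, lying near the feeder; origin under the block's centre. Bystander, loose.
- cup: Small round stainless seed cup, 72 mm diameter, 40 mm tall, near the feeder; origin under its centre. Bystander, loose.
- tray: Stainless steel tray, 270 x 208 x 20 mm; origin under its centre. Bystander, loose.
- scoop: Aluminium seed scoop lying in the tray, 135 mm long; origin under its bowl. Bystander, loose.
- lid: The feeder's round white lid, 242 mm diameter, 38 mm tall, set aside flat on the table; origin under its centre. Bystander, loose.

How it is judged:
On the way, in this order (a step that is already met when the one before it is completed fails the run):
1. the wheel is turned until its notch is over the pin, still standing high (horizontal distance between notch and pin below 0.01 m and value of joint collar below 0.004 m), for 0.05 s.
2. the wheel is pressed down home over the pin (value of joint collar above 0.0105 m and horizontal distance between notch and pin below 0.005 m), for 0.1 s.
At the end, for the whole second after the job is handed in: The wheel is down on its shaft within 1.5 mm of fully home, with the pin in its notch (notch within 5 mm of the pin's middle), and at rest (all of step 2 and velocity of joint wheel between -0.05 and 0.05 rad/s); the robot touches nothing.
It fails at once if the wheel is lifted more than 4 mm above where it stood (value of joint collar below -0.004 m).
It fails at once if another thing on the table is moved more than 25 mm (distance of any of canister, tub, toy, perch, cup, tray, scoop, lid from where it was at the start of the episode above 0.025 m).
It also fails if it takes over 48 s, if anything falls off the work surface, if the arm or the gripper's body presses on something with over 40 N, if the wrist force passes 120 N, or if a joint passes its speed limit or range.

ROBOT

A 7-joint arm with a two-finger parallel gripper is mounted at the origin on the work surface. World frame = base frame: x ahead of the robot, y to its left, z up, the work surface at z = 0. Lengths are in m, angles in rad, forces in N, time in s.
With the tool pointing down it reaches from about 0.35 to 0.9 m from the base axis. Payload 19.9 kg.
Tool frame: the origin (TCP) lies at the very end of the fingers, on their centre line; the grasp point (between the pads) lies 19 mm behind it (ctrl.pinch_z is the distance from the TCP to the grasp point, in m); z points along the fingers, y is the direction in which the jaws open and shut (so a half turn about z gives the same grasp; the last joint's range is limited). The gripper opens to 85 mm and grips with 20 to 120 N. Pads are 22 mm wide; open, the fingers measure 114 mm over their backs; the gripper's body (76 mm by 85 mm) begins 54 mm behind the grasp point. The pads swing forward as they close: fully open they stand 13 mm farther back than shut.
Start: joints at [1.286, 0.417, -0.01, 1.614, 0.005, 1.111, -0.053], TCP at [0.151, -0.606, 0.231] pointing down, gripper open.
Joint ranges: [-2.81, 2.81], [-0.39, 2.02], [-1.27, 1.25], [0.06, 2.57], [-1.19, 4.33], [0.19, 2], [-2.82, 2.82]. Speed limits (rad/s): [1.89, 1.89, 2.39, 2.39, 3.01, 3.01, 3.01].

INTERFACE

Orientations are given as a rotation vector (axis times angle).
In Python, from cell import ctrl gives the robot as it stands.
- The arm moves only by the tool carry_out, never from a script. Its argument "increments" is a list of rows, each an object of numbers: "tx", "ty", "tz": the shift along the tool's x, y, z in mm; "rx", "ry", "rz": the turn, a rotation vector about the tool's x, y, z in rad. In form: [{"tx": .., "ty": .., "tz": .., "rx": .., "ry": .., "rz": ..}, ...]. A call has exactly 8 rows; each row shifts and turns the commanded pose from where the row before left it, along the tool's axes as they then stand; what a row does not reach is not made up. A row lasts 1/12 s, in which the tool goes at most 41.7 mm and 7.16 degrees, less where a joint would pass 70% of its speed; a pose out of reach is approached as far as the arm can. A call with a gripper value outside its range is refused whole. "fingers" is the opening, from 0 (shut) to 1 (fully open), set as the call begins (left out, the last holds). The fingers move at their own pace and stop on an object; "grip_force" is the grip in N (left out, the last holds). Time passes only in rows, so rows that do not move let the fingers close, or fill a call up. It gives the time, the measured TCP pose, the force and the opening at its end, in the units of the state.
- ctrl.observe(): the state, without advancing time (a new reading comes with each control period).
- ctrl.snapshot(name): name is "scene" or "top"; returns a dict with "pixels" (420x560x3 uint8, red, green, blue), "fov_y" (degrees; the focal length in pixels is half the picture's height over the tangent of half this angle, whatever the lens; pixels are square), "cx", "cy" (the principal point, pixels), "dist" ([k1, k2, p1, p2, k3] as OpenCV has them; the pictures are not rectified), "rvec" (rotation vector, rad) and "tvec" (3), from world to camera coordinates, as OpenCV has them. Camera axes: x right, y down, z forward; pixel columns grow to the right and rows downward; lengths in m; the calibration is good to about 2 mm. A picture is of the moment at which its call begins. There is no depth.
- ctrl.hand_in(): hands the job in, once; it reports no verdict.
The state is a dict: "time": time; "joints": joint angles; "joint_vel": joint speeds; "tau": joint torques, N m; "ee_pos": TCP position; "tcp_rot": TCP orientation; "contact_force": force on the tool from outside, world axes, zero at the start; "moment": the same for the moment, N m; "opening": finger opening in m.
Only numpy, scipy, OpenCV 4.12 (cv2) and the standard library are available. Lean on these libraries where they do the work, as an engineer would, in place of code of your own. Each camera call takes 0.05 s, during which the arm holds its last target. There are 200 camera calls.

## Working session

There is one attempt and no reset: what is moved stays moved. The work goes in short steps, Python scripts to look and compute and a tool call to move; the robot and the scene stay as the last step left them, time stands still between calls to the robot, and variables do not carry over. Pictures are saved under pics/ and viewed, about 8 in all and at most 12, crops included, and the job is handed in when it is done.

Besides the shell and the picture viewer there is one more tool, called after "Request:" by a JSON object that holds its "op" and its "data". carry_out: Moves the arm, as the interface text tells. Its arguments: {"type":"object","properties":{"increments":{"type":"array","items":{"type":"object","properties":{"tx":{"type":"number"},"ty":{"type":"number"},"tz":{"type":"number"},"rx":{"type":"number"},"ry":{"type":"number"},"rz":{"type":"number"}}}},"fingers":{"type":"number"},"grip_force":{"type":"number"}},"required":["increments"]}

```bash
mkdir -p pics; cat > h.py <<'E'
import numpy as np, cv2
from cell import ctrl
def cam(s):
    f=s["pixels"].shape[0]/2/np.tan(np.radians(s["fov_y"])/2)
    return np.array([[f,0,s["cx"]],[0,f,s["cy"]],[0,0,1.]]),np.array(s["dist"],float),np.array(s["rvec"],float),np.array(s["tvec"],float)
def ray(s,uv,z):
    K,d,r,t=cam(s); R=cv2.Rodrigues(r)[0]
    p=cv2.undistortPoints(np.array(uv,float).reshape(-1,1,2),K,d).reshape(-1,2)
    D=np.c_[p,np.ones(len(p))]@R; C=-R.T@t
    return C+D*((z-C[2])/D[:,2])[:,None]
def proj(s,P):
    K,d,r,t=cam(s); return cv2.projectPoints(np.array(P,float).reshape(-1,1,3),r,t,K,d)[0].reshape(-1,2)
def save(s,n,crop=None,k=1):
    im=s["pixels"][:,:,::-1]
    if crop: x0,y0,x1,y1=crop; im=im[y0:y1,x0:x1]
    cv2.imwrite("pics/"+n,cv2.resize(im,None,fx=k,fy=k,interpolation=cv2.INTER_CUBIC))
E
python3 - <<'E'
from h import *
a=ctrl.snapshot("top");b=ctrl.snapshot("scene")
save(a,"top0.png",k=1.4);save(b,"scene0.png",k=1.4)
for s in(a,b):
    K,d,r,t=cam(s);print(K[0,0],d,-cv2.Rodrigues(r)[0].T@t)
print(ctrl.observe())
E
```

```text
462.2249313794738 [-0.05700636  0.          0.          0.          0.        ] [0.37258129 0.00254056 1.36100989]
497.57983078440805 [0.05846958 0.         0.         0.         0.        ] [1.34206347 0.59550203 1.46271461]
{'time': 0.1, 'joints': array([ 1.28549737,  0.41789346, -0.01028587,  1.61412588,  0.00467453,
        1.11067819, -0.05300652]), 'joint_vel': array([-1.02339508e-04, -6.92452486e-04, -4.12898166e-05, -2.22279625e-03,
       -1.03912037e-03,  2.35292563e-03, -5.33727752e-04]), 'tau': array([ 1.65292320e-03, -8.65824652e+01,  6.79933503e-01, -4.35635734e+01,
        1.91972789e-02,  4.87319965e-03,  7.68427344e-05]), 'ee_pos': array([ 0.15078211, -0.60621716,  0.23073089]), 'tcp_rot': array([-3.11723068e+00, -3.81841916e-01,  3.13618459e-04]), 'contact_force': array([ 0.32738363, -0.10615928, -0.34239172]), 'moment': array([-0.05398009, -0.01439226, -0.06732911]), 'opening': 0.08542288650905899}
```

View pics/top0.png

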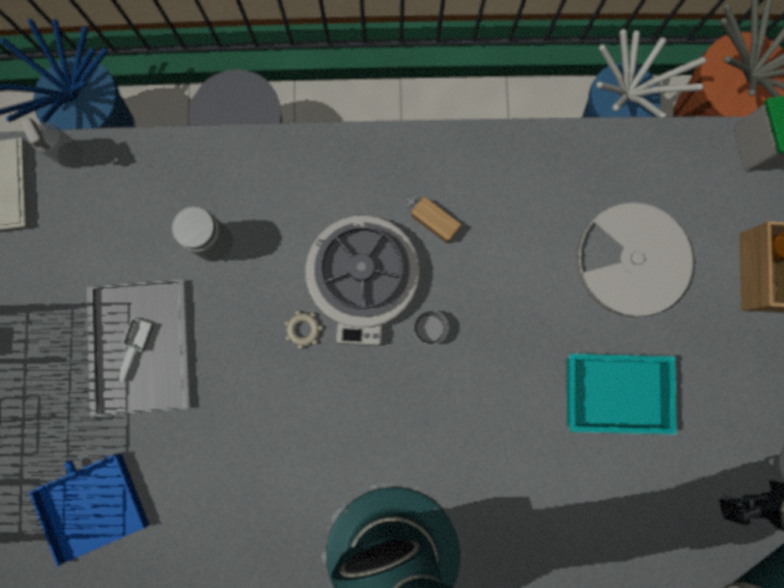

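View pics/scene0.png

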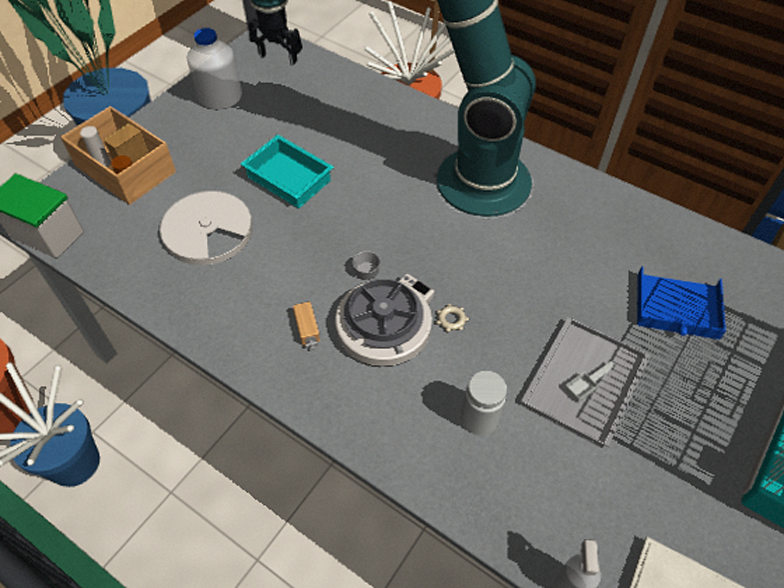

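The top view shows the feeder at about (362,268) in the 1.4x picture. Its nose points toward the robot, and the canister, toy, cup and perch stand around it. The scene view shows the same layout, with a pin-like mark near (400,350). I'll zoom in on both.

```bash
python3 - <<'E'
from h import *
a=ctrl.snapshot("top");b=ctrl.snapshot("scene")
A=cv2.resize(a["pixels"][145:255,205:315,::-1],(600,600),interpolation=cv2.INTER_CUBIC)
B=cv2.resize(b["pixels"][185:265,225:325,::-1],(750,600),interpolation=cv2.INTER_CUBIC)
g=lambda x:np.clip(x.astype(float)*1.7,0,255).astype(np.uint8)
cv2.imwrite("pics/topc.png",g(A));cv2.imwrite("pics/scc.png",g(B))
# hub guess at z=.096
print(ray(a,[[258.5,190.5]],.096))
E
```

```text
[[0.5762334  0.05035474 0.096     ]]
```

View pics/topc.png

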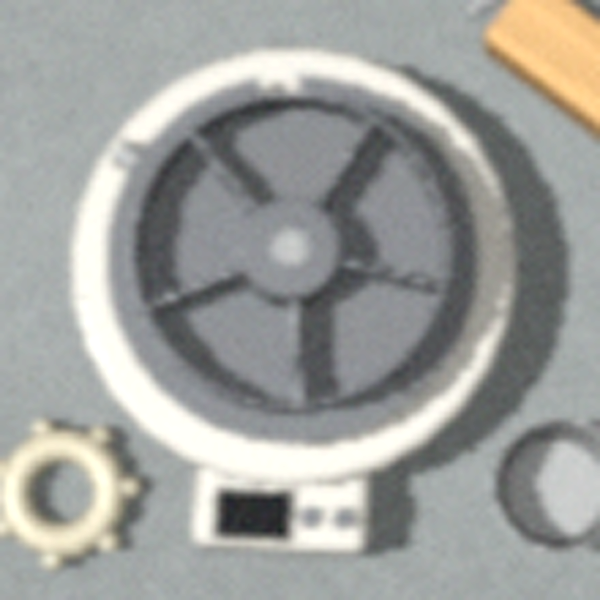

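View pics/scc.png

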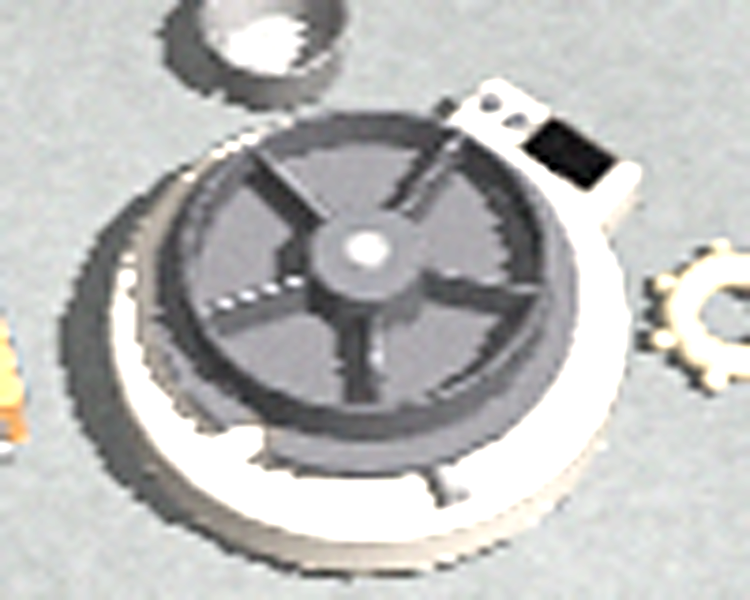

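In the top crop the notch is the bright bite at (280,85) and the pin is the grey bump at (125,155). In the scene crop they are at (240,440) and (440,488). Next I'll compute world points for the hub, pin, notch and ribs, and cross-check the two views.

```bash
python3 - <<'E'
from h import *
a=ctrl.snapshot("top");b=ctrl.snapshot("scene")
T=lambda p:np.array(p)/5.4545+[205-.4,145-.4]
S=lambda p:np.array(p)/7.5+[225-.43,185-.43]
def pol(v): return round(np.linalg.norm(v[:2])*1e3,1),round(np.degrees(np.arctan2(v[1],v[0])),1)
for n,s,F,hub,notch,pin,ribs in(("top",a,T,(290,247),(280,86),(125,155),[(200,137),(380,130),(437,288),(302,403),(155,306)]),("scene",b,S,(367,250),(235,445),(442,487),[(255,155),(455,140),(535,290),(362,398),(212,312)])):
    h=ray(s,F(hub),.096)[0]; print(n,"hub",h,"notch",pol(ray(s,F(notch),.064)[0]-h),"pin",pol(ray(s,F(pin),.061)[0]-h),
     "ribs",[pol(ray(s,F(r),.092)[0]-h) for r in ribs])
# axis from white base: deck ring
for n,s,roi in(("top",a,(205,145,315,235)),):
    x0,y0,x1,y1=roi; im=s["pixels"]
    hsv=cv2.cvtColor(im,cv2.COLOR_RGB2HSV)
    # wheel dark-grey outer disc: fill non-table white
    m=((hsv[:,:,2]>125)&(hsv[:,:,1]<40)).astype(np.uint8); mm=np.zeros_like(m);mm[150:231,212:305]=m[150:231,212:305]
    c=max(cv2.findContours(mm,cv2.RETR_EXTERNAL,cv2.CHAIN_APPROX_NONE)[0],key=cv2.contourArea)[:,0]
    w=ray(s,c,.048)[:,:2]; w=w[w[:,0]>.5]
    A=np.c_[2*w,np.ones(len(w))];q=np.linalg.lstsq(A,(w**2).sum(1),rcond=None)[0];print("base",q[:2],np.sqrt(q[2]+q[0]**2+q[1]**2),len(w))
for nm,P in(("pinring",(125,155)),):pass
o=ctrl.observe();print(cv2.Rodrigues(o['tcp_rot'])[0])
E
```

```text
top hub [0.57800423 0.05236035 0.096     ] notch (np.float64(91.1), np.float64(3.3)) pin (np.float64(104.0), np.float64(57.1)) ribs [(np.float64(74.3), np.float64(37.8)), (np.float64(76.5), np.float64(-37.8)), (np.float64(77.5), np.float64(-106.5)), (np.float64(79.5), np.float64(-176.6)), (np.float64(74.9), np.float64(112.2))]
scene hub [0.5778347  0.05103067 0.096     ] notch (np.float64(100.1), np.float64(-0.3)) pin (np.float64(106.5), np.float64(53.0)) ribs [(np.float64(75.0), np.float64(-102.2)), (np.float64(74.9), np.float64(-177.1)), (np.float64(76.6), np.float64(110.9)), (np.float64(75.1), np.float64(33.5)), (np.float64(74.6), np.float64(-31.0))]
base [0.57810475 0.05312413] 0.10859393734074631 264
[[ 9.70420173e-01  2.41422167e-01 -1.61090595e-04]
 [ 2.41422215e-01 -9.70420072e-01  4.45764623e-04]
 [-4.87080855e-05 -4.71469830e-04 -9.99999888e-01]]
```

Both views put the axis at about (0.578, 0.052). The notch is at about +2° and the pin at about +55°, so the wheel needs about 53° counter-clockwise. I'll shut the fingers and go above the pocket behind the notch, 54 mm out at 14°.

Request:
{"op": "carry_out", "data": {"fingers": 0, "increments": [{"tx": 26,"ty": -22},{"tx": 26,"ty": -22},{"tx": 26,"ty": -22},{"tx": 26,"ty": -22},{"tx": 26,"ty": -22},{"tx": 26,"ty": -22},{"tx": 26,"ty": -22},{"tx": 26,"ty": -22}]}}

```text
invalid input at $.increments[0]: expected keys tx, ty, tz, rx, ry, rz
```

Request:
{"op": "carry_out", "data": {"increments": [{"tx": 26,"ty": -22},{"tx": 26,"ty": -22},{"tx": 26,"ty": -22},{"tx": 26,"ty": -22},{"tx": 26,"ty": -22},{"tx": 26,"ty": -22},{"tx": 26,"ty": -22},{"tx": 26,"ty": -22}]}}

```text
invalid input at $.increments[0]: expected keys tx, ty, tz, rx, ry, rz
```

Request:
{"op": "carry_out", "data": {"increments": [{"tx": 26,"ty": -22},{"tx": 26,"ty": -22},{"tx": 26,"ty": -22},{"tx": 26,"ty": -22},{"tx": 26,"ty": -22},{"tx": 26,"ty": -22},{"tx": 26,"ty": -22},{"tx": 0,"ty": 0}]}}

```text
invalid input at $.increments[0]: expected keys tx, ty, tz, rx, ry, rz
```

Request:
{"op": "carry_out", "data": {"fingers": 0, "increments": [{"tx": 26,"ty": -22,"tz": 0,"rx": 0,"ry": 0,"rz": 0},{"tx": 26,"ty": -22,"tz": 0,"rx": 0,"ry": 0,"rz": 0},{"tx": 26,"ty": -22,"tz": 0,"rx": 0,"ry": 0,"rz": 0},{"tx": 26,"ty": -22,"tz": 0,"rx": 0,"ry": 0,"rz": 0},{"tx": 26,"ty": -22,"tz": 0,"rx": 0,"ry": 0,"rz": 0},{"tx": 26,"ty": -22,"tz": 0,"rx": 0,"ry": 0,"rz": 0},{"tx": 26,"ty": -22,"tz": 0,"rx": 0,"ry": 0,"rz": 0},{"tx": 26,"ty": -22,"tz": 0,"rx": 0,"ry": 0,"rz": 0}]}}

```text
time: 0.97
ee_pos: [0.3109, -0.384, 0.2314]
tcp_rot: [3.118, 0.382, 0.0]
contact_force: [1.6, -0.0, 0.9]
opening: 0.0003
```

Request:
{"op": "carry_out", "data": {"increments": [{"tx": 26,"ty": -22,"tz": 0,"rx": 0,"ry": 0,"rz": 0},{"tx": 26,"ty": -22,"tz": 0,"rx": 0,"ry": 0,"rz": 0},{"tx": 26,"ty": -22,"tz": 0,"rx": 0,"ry": 0,"rz": 0},{"tx": 26,"ty": -22,"tz": 0,"rx": 0,"ry": 0,"rz": 0},{"tx": 26,"ty": -22,"tz": 0,"rx": 0,"ry": 0,"rz": 0},{"tx": 26,"ty": -22,"tz": 0,"rx": 0,"ry": 0,"rz": 0},{"tx": 26,"ty": -22,"tz": 0,"rx": 0,"ry": 0,"rz": 0},{"tx": 26,"ty": -22,"tz": 0,"rx": 0,"ry": 0,"rz": 0}]}}

```text
time: 1.63
ee_pos: [0.4703, -0.163, 0.2315]
tcp_rot: [3.118, 0.382, 0.0]
contact_force: [0.8, 0.2, 0.2]
opening: 0.0001
```

Request:
{"op": "carry_out", "data": {"increments": [{"tx": 30,"ty": -26,"tz": 10,"rx": 0,"ry": 0,"rz": 0},{"tx": 30,"ty": -26,"tz": 10,"rx": 0,"ry": 0,"rz": 0},{"tx": 30,"ty": -26,"tz": 10,"rx": 0,"ry": 0,"rz": 0},{"tx": 30,"ty": -26,"tz": 10,"rx": 0,"ry": 0,"rz": 0},{"tx": 30,"ty": -26,"tz": 10,"rx": 0,"ry": 0,"rz": 0},{"tx": 30,"ty": -26,"tz": 10,"rx": 0,"ry": 0,"rz": 0},{"tx": 30,"ty": -26,"tz": 20,"rx": 0,"ry": 0,"rz": 0},{"tx": 0,"ty": 0,"tz": 20,"rx": 0,"ry": 0,"rz": 0}]}}

```text
time: 2.3
ee_pos: [0.6306, 0.0684, 0.1322]
tcp_rot: [-3.114, -0.392, -0.004]
contact_force: [0.6, 1.3, 0.5]
opening: 0.0001
```

```bash
python3 - <<'E'
from h import *
b=ctrl.snapshot("scene");o=ctrl.observe();print(o['ee_pos'],proj(b,o['ee_pos']))
save(b,"sc1.png",(215,150,335,270),5)
E
```

```text
[0.62725711 0.06472992 0.12751302] [[268.11438792 224.73450199]]
```

View pics/sc1.png

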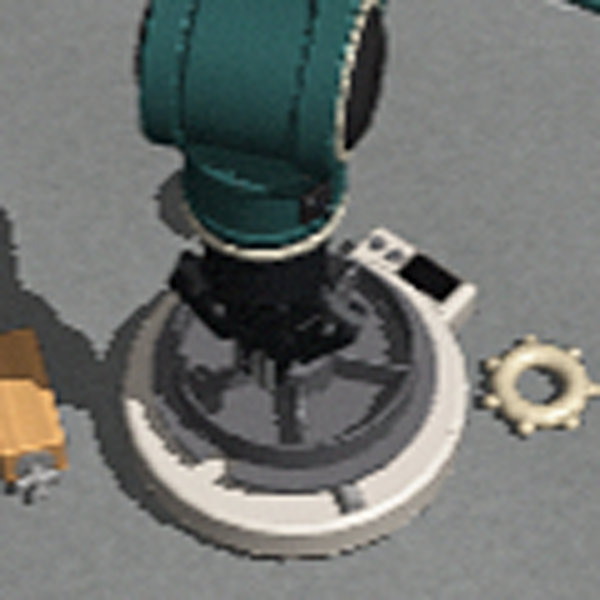

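The tip hangs at about (265,373) in the crop, over the pocket between the ribs. The notch (210,470) and pin (350,495) are both still visible. Lowering.

Request:
{"op": "carry_out", "data": {"increments": [{"tx": 0,"ty": 0,"tz": 8,"rx": 0,"ry": 0,"rz": 0},{"tx": 0,"ty": 0,"tz": 8,"rx": 0,"ry": 0,"rz": 0},{"tx": 0,"ty": 0,"tz": 8,"rx": 0,"ry": 0,"rz": 0},{"tx": 0,"ty": 0,"tz": 8,"rx": 0,"ry": 0,"rz": 0},{"tx": 0,"ty": 0,"tz": 8,"rx": 0,"ry": 0,"rz": 0},{"tx": 0,"ty": 0,"tz": 6,"rx": 0,"ry": 0,"rz": 0},{"tx": 0,"ty": 0,"tz": 4,"rx": 0,"ry": 0,"rz": 0},{"tx": 0,"ty": 0,"tz": 0,"rx": 0,"ry": 0,"rz": 0}]}}

```text
time: 3.02
ee_pos: [0.6276, 0.0606, 0.0817]
tcp_rot: [-3.118, -0.382, 0.002]
contact_force: [-1.5, 0.6, 0.6]
opening: -0.0003
```

Request:
{"op": "carry_out", "data": {"increments": [{"tx": -0.2,"ty": -4.5,"tz": 0.5,"rx": 0,"ry": 0,"rz": -0.0873},{"tx": -0.2,"ty": -4.5,"tz": 0.5,"rx": 0,"ry": 0,"rz": -0.0873},{"tx": -0.2,"ty": -4.5,"tz": 0.5,"rx": 0,"ry": 0,"rz": -0.0873},{"tx": -0.2,"ty": -4.5,"tz": 0.5,"rx": 0,"ry": 0,"rz": -0.0873},{"tx": -0.2,"ty": -4.5,"tz": 0.5,"rx": 0,"ry": 0,"rz": -0.0873},{"tx": -0.2,"ty": -4.5,"tz": 0.5,"rx": 0,"ry": 0,"rz": -0.0873},{"tx": -0.2,"ty": -4.5,"tz": 0,"rx": 0,"ry": 0,"rz": -0.0873},{"tx": 0,"ty": 0,"tz": 0,"rx": 0,"ry": 0,"rz": 0}]}}

```text
time: 3.68
ee_pos: [0.6116, 0.0879, 0.0799]
tcp_rot: [-2.855, -1.31, -0.001]
contact_force: [-0.9, -0.5, -0.6]
opening: -0.0
```

```bash
python3 - <<'E'
from h import *
b=ctrl.snapshot("scene");o=ctrl.observe();d=o['ee_pos']-[.578,.052,0];R=cv2.Rodrigues(o['tcp_rot'])[0]
print(o['ee_pos'],np.hypot(*d[:2]),np.degrees(np.arctan2(d[1],d[0])),np.degrees(np.arctan2(R[1,0],R[0,0])),o['contact_force'])
save(b,"sc2.png",(225,185,325,265),7.5)
E
```

```text
[0.61188138 0.08740425 0.07989572] 0.04900417594911505 46.25913284034306 48.921274414352425 [ 0.05963712 -0.37321915 -0.48644703]
```

View pics/sc2.png

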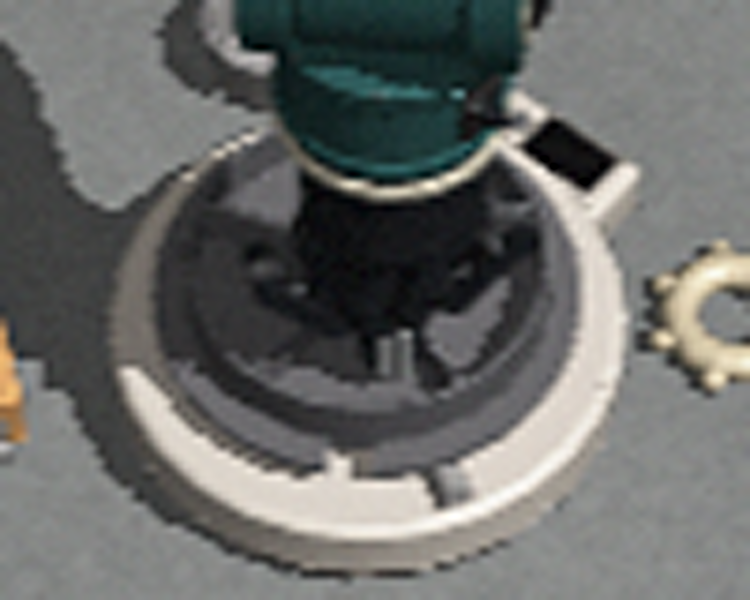

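The wheel has turned and the notch is now at (340,463) in the crop, still short of the pin at (447,485). I'll compute the angle left.

```bash
python3 - <<'E'
from h import *
b=ctrl.snapshot("scene")
F=lambda p:np.array(p)/7.5+[225-.43,185-.43]
for n,p,z in(("notchL",(327,465),.064),("notchR",(355,468),.064),("pinL",(432,480),.06),("pinR",(460,478),.06),("pinTip",(455,500),.055)):
    v=ray(b,F(p),z)[0]-[.578,.052,0];print(n,np.hypot(*v[:2]),np.degrees(np.arctan2(v[1],v[0])))
for t in (50,53,56,59):
    c=np.array([np.cos(np.radians(t)),np.sin(np.radians(t))]);print(t,(proj(b,[[*(np.array([.578,.052])+.098*c),.061],[*(np.array([.578,.052])+.110*c),.055]])-[225-.43,185-.43])*7.5)
E
```

```text
notchL 0.0930248281967737 23.807702623854446
notchR 0.0929650617508895 31.41261935363966
pinL 0.10040108010704958 51.08466830396979
pinR 0.10351854106028426 57.767973897882314
pinTip 0.11032393314244125 55.071404958885545
50 [[426.37956105 475.2539084 ]
 [433.54745895 505.1969871 ]]
53 [[437.60968424 472.38988179]
 [446.16253217 501.96148891]]
56 [[448.63270009 469.0274942 ]
 [458.5422973  498.16349021]]
59 [[459.41583807 465.17774894]
 [470.64960079 493.81566765]]
```

The notch is at about 27.6° and the pin at about 54.7°, so about 27° is left.

Request:
{"op": "carry_out", "data": {"increments": [{"tx": -0.15,"ty": -3.8,"tz": 0,"rx": 0,"ry": 0,"rz": -0.077},{"tx": -0.15,"ty": -3.8,"tz": 0,"rx": 0,"ry": 0,"rz": -0.077},{"tx": -0.15,"ty": -3.8,"tz": 0,"rx": 0,"ry": 0,"rz": -0.077},{"tx": -0.15,"ty": -3.8,"tz": 0,"rx": 0,"ry": 0,"rz": -0.077},{"tx": -0.15,"ty": -3.8,"tz": 0,"rx": 0,"ry": 0,"rz": -0.077},{"tx": -0.05,"ty": -1.9,"tz": 0,"rx": 0,"ry": 0,"rz": -0.038},{"tx": -0.05,"ty": -1.9,"tz": 0,"rx": 0,"ry": 0,"rz": -0.038},{"tx": 0,"ty": 0,"tz": 0,"rx": 0,"ry": 0,"rz": 0}]}}

```text
time: 4.45
ee_pos: [0.5919, 0.0977, 0.0797]
tcp_rot: [-2.487, -1.92, -0.0]
contact_force: [0.9, 0.0, 0.5]
opening: 0.0003
```

```bash
python3 - <<'E'
from h import *
b=ctrl.snapshot("scene");o=ctrl.observe();d=o['ee_pos']-[.578,.052,0];R=cv2.Rodrigues(o['tcp_rot'])[0]
print(o['ee_pos'],np.hypot(*d[:2]),np.degrees(np.arctan2(d[1],d[0])),np.degrees(np.arctan2(R[1,0],R[0,0])),o['contact_force'])
save(b,"sc3.png",(255,225,315,265),12)
E
```

```text
[0.59197441 0.09754803 0.07967317] 0.04764354384494763 72.94366976239004 75.21503868312278 [0.27640357 0.34641297 0.35769486]
```

View pics/sc3.png

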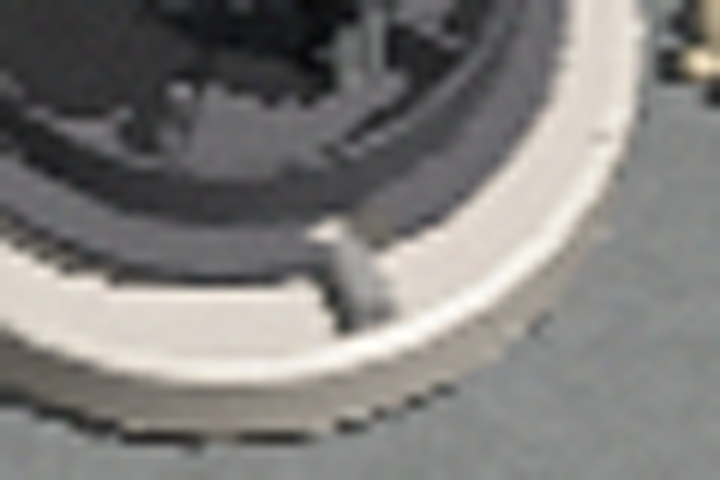

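Notch and pin now overlap, with the notch at roughly x = 305–390 and the pin at x = 335–390 in the crop. I'll measure both edges and look once more at higher zoom with the predicted outlines marked.

```bash
python3 - <<'E'
from h import *
b=ctrl.snapshot("scene")
F=lambda p:np.array(p)/12+[255-.46,225-.46]
for n,p,z in(("nL",(308,240),.067),("nR",(388,250),.067),("nRlow",(388,250),.062),("pL",(333,262),.060),("pR",(382,262),.060),("tipL",(342,325),.05),("tipR",(392,305),.05)):
    v=ray(b,F(p),z)[0]-[.578,.052,0];print(n,np.hypot(*v[:2]),np.degrees(np.arctan2(v[1],v[0])))
im=cv2.resize(b["pixels"][235:255,272:296,::-1],None,fx=30,fy=30,interpolation=cv2.INTER_CUBIC)
im=np.clip(im*1.2,0,255).astype(np.uint8)
A=np.array([.578,.052])
def P(pts,z,c,th):
    t=np.radians(th);e=np.array([np.cos(t),np.sin(t)]);f=np.array([-e[1],e[0]])
    q=proj(b,[[*(A+r*e+w*f),z] for r,w in pts]);q=((q-[272,235])*30+15).astype(int);cv2.polylines(im,[q.reshape(-1,1,2)],False,c,1)
P([(.097,-.010),(.082,-.010),(.082,.010),(.097,.010)],.067,(0,0,255),54.3)
P([(.110,-.007),(.098,-.007)],.055,(0,255,0),54.7)
P([(.110,.007),(.098,.007)],.055,(0,255,0),54.7)
cv2.imwrite("pics/z.png",im)
E
```

```text
nL 0.08795622732635057 49.07616791514754
nR 0.09848360496729265 61.02152592610514
nRlow 0.09581801910558128 61.8893155962601
pL 0.09250767156250059 52.7970062812248
pR 0.0974481903371918 60.3318268936324
tipL 0.10665898800593196 51.748831194178976
tipR 0.10561715693641832 59.9276275312178
```

View pics/z.png

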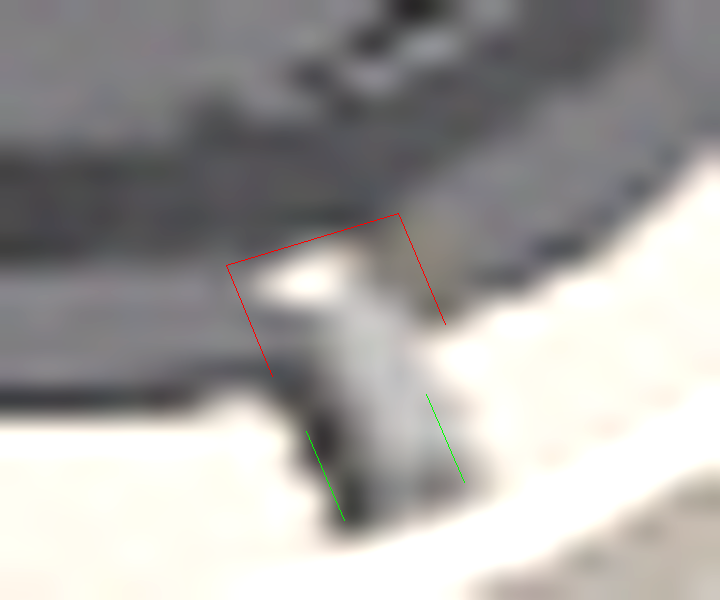

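At the pin the notch is about 1–2 mm off centre, and the hub, pin and reach sizes all agree, so step 1 is met well inside the lead-in. I'll back off the rib, lift out, go over the hub and press.

Request:
{"op": "carry_out", "data": {"increments": [{"tx": 0,"ty": 3,"tz": 0,"rx": 0,"ry": 0,"rz": 0},{"tx": 0,"ty": 0,"tz": 0,"rx": 0,"ry": 0,"rz": 0},{"tx": 0,"ty": 0,"tz": -7,"rx": 0,"ry": 0,"rz": 0},{"tx": 0,"ty": 0,"tz": -8,"rx": 0,"ry": 0,"rz": 0},{"tx": 0,"ty": 0,"tz": -8,"rx": 0,"ry": 0,"rz": 0},{"tx": 0,"ty": 0,"tz": -8,"rx": 0,"ry": 0,"rz": 0},{"tx": 0,"ty": 0,"tz": -4,"rx": 0,"ry": 0,"rz": 0},{"tx": 0,"ty": 0,"tz": 0,"rx": 0,"ry": 0,"rz": 0}]}}

```text
time: 5.22
ee_pos: [0.5952, 0.0971, 0.1159]
tcp_rot: [2.485, 1.92, 0.002]
contact_force: [0.8, -0.1, -0.3]
opening: -0.0
```

Request:
{"op": "carry_out", "data": {"increments": [{"tx": -12,"ty": -1.2,"tz": 0,"rx": 0,"ry": 0,"rz": 0},{"tx": -12,"ty": -1.2,"tz": 0,"rx": 0,"ry": 0,"rz": 0},{"tx": -12,"ty": -1.2,"tz": 0,"rx": 0,"ry": 0,"rz": 0},{"tx": -12,"ty": -1.2,"tz": 0,"rx": 0,"ry": 0,"rz": 0},{"tx": 0,"ty": 0,"tz": 4,"rx": 0,"ry": 0,"rz": 0},{"tx": 0,"ty": 0,"tz": 4,"rx": 0,"ry": 0,"rz": 0},{"tx": 0,"ty": 0,"tz": 2,"rx": 0,"ry": 0,"rz": 0},{"tx": 0,"ty": 0,"tz": 0,"rx": 0,"ry": 0,"rz": 0}]}}

```text
time: 5.88
ee_pos: [0.5776, 0.0522, 0.1039]
tcp_rot: [-2.485, -1.921, 0.001]
contact_force: [0.0, 0.4, 0.8]
opening: -0.0001
```

Request:
{"op": "carry_out", "data": {"increments": [{"tx": 0,"ty": 0,"tz": 3,"rx": 0,"ry": 0,"rz": 0},{"tx": 0,"ty": 0,"tz": 3,"rx": 0,"ry": 0,"rz": 0},{"tx": 0,"ty": 0,"tz": 2,"rx": 0,"ry": 0,"rz": 0},{"tx": 0,"ty": 0,"tz": 2,"rx": 0,"ry": 0,"rz": 0},{"tx": 0,"ty": 0,"tz": 2,"rx": 0,"ry": 0,"rz": 0},{"tx": 0,"ty": 0,"tz": 2,"rx": 0,"ry": 0,"rz": 0},{"tx": 0,"ty": 0,"tz": 2,"rx": 0,"ry": 0,"rz": 0},{"tx": 0,"ty": 0,"tz": 0,"rx": 0,"ry": 0,"rz": 0}]}}

```text
time: 6.55
ee_pos: [0.5779, 0.0521, 0.0885]
tcp_rot: [-2.485, -1.921, -0.0]
contact_force: [-1.4, 0.4, 2.1]
opening: 0.0002
```

Request:
{"op": "carry_out", "data": {"increments": [{"tx": 0,"ty": 0,"tz": 1,"rx": 0,"ry": 0,"rz": 0},{"tx": 0,"ty": 0,"tz": 1,"rx": 0,"ry": 0,"rz": 0},{"tx": 0,"ty": 0,"tz": 1,"rx": 0,"ry": 0,"rz": 0},{"tx": 0,"ty": 0,"tz": 1,"rx": 0,"ry": 0,"rz": 0},{"tx": 0,"ty": 0,"tz": 1,"rx": 0,"ry": 0,"rz": 0},{"tx": 0,"ty": 0,"tz": 1,"rx": 0,"ry": 0,"rz": 0},{"tx": 0,"ty": 0,"tz": 0,"rx": 0,"ry": 0,"rz": 0},{"tx": 0,"ty": 0,"tz": 0,"rx": 0,"ry": 0,"rz": 0}]}}

```text
time: 7.22
ee_pos: [0.5781, 0.0521, 0.0838]
tcp_rot: [2.485, 1.921, 0.0]
contact_force: [-10.4, -1.6, 27.9]
opening: -0.0001
```

At z = 0.0838 the force rises to 28 N, which matches the home height of 84 mm. Retracting and checking.

Request:
{"op": "carry_out", "data": {"increments": [{"tx": 0,"ty": 0,"tz": -4,"rx": 0,"ry": 0,"rz": 0},{"tx": 0,"ty": 0,"tz": -10,"rx": 0,"ry": 0,"rz": 0},{"tx": 0,"ty": 0,"tz": -20,"rx": 0,"ry": 0,"rz": 0},{"tx": 0,"ty": 0,"tz": -25,"rx": 0,"ry": 0,"rz": 0},{"tx": 0,"ty": 0,"tz": -25,"rx": 0,"ry": 0,"rz": 0},{"tx": 0,"ty": 0,"tz": -25,"rx": 0,"ry": 0,"rz": 0},{"tx": 0,"ty": 0,"tz": -15,"rx": 0,"ry": 0,"rz": 0},{"tx": 0,"ty": 0,"tz": 0,"rx": 0,"ry": 0,"rz": 0}]}}

```text
time: 7.88
ee_pos: [0.5793, 0.0522, 0.2102]
tcp_rot: [2.484, 1.92, 0.006]
contact_force: [0.1, 1.0, 0.2]
opening: -0.0001
```

Request:
{"op": "carry_out", "data": {"increments": [{"tx": 0,"ty": 25,"tz": -5,"rx": 0,"ry": 0,"rz": 0},{"tx": -15,"ty": 25,"tz": 0,"rx": 0,"ry": 0,"rz": 0},{"tx": -30,"ty": 0,"tz": 0,"rx": 0,"ry": 0,"rz": 0},{"tx": -30,"ty": 0,"tz": 0,"rx": 0,"ry": 0,"rz": 0},{"tx": -30,"ty": 0,"tz": 0,"rx": 0,"ry": 0,"rz": 0},{"tx": -30,"ty": 0,"tz": 0,"rx": 0,"ry": 0,"rz": 0},{"tx": -30,"ty": 0,"tz": 0,"rx": 0,"ry": 0,"rz": 0},{"tx": 0,"ty": 0,"tz": 0,"rx": 0,"ry": 0,"rz": 0}]}}

```text
time: 8.55
ee_pos: [0.5831, -0.1271, 0.2108]
tcp_rot: [2.492, 1.912, -0.004]
contact_force: [0.5, -1.5, -0.6]
opening: -0.0001
```

```bash
python3 - <<'E'
from h import *
b=ctrl.snapshot("scene");o=ctrl.observe();print(o['ee_pos'],o['contact_force'],o['time'])
save(b,"sc5.png",(215,180,335,270),6)
E
```

```text
[ 0.583797   -0.12398756  0.2110648 ] [-0.55858481  0.67769029  0.68514499] 8.6
```

View pics/sc5.png

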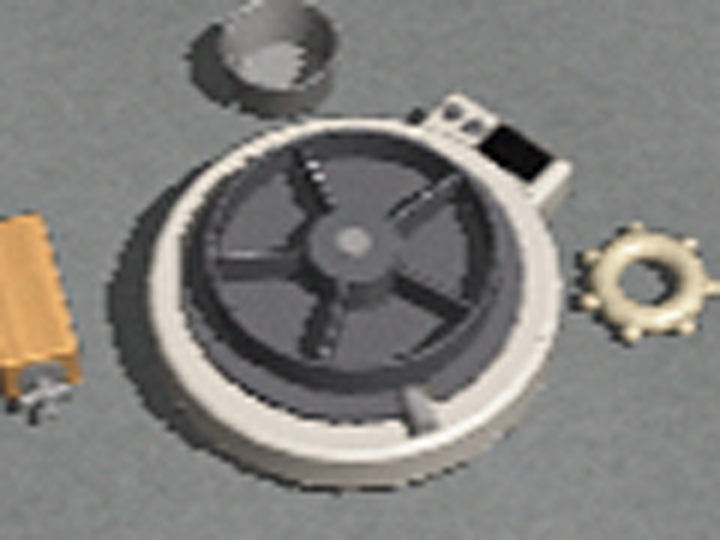

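The wheel now sits low on the deck with the pin standing in the notch at (418,408). The toy, cup and perch haven't moved, and the hand is clear.

```bash
python3 -c "
from cell import ctrl
print(ctrl.hand_in())"
```

```text
the job is handed in; nothing more can be done
None
```

The wheel is home over the pin and the job is handed in; the hand-in reports no verdict.

**What I did:** With the shut fingertips in the pocket behind the notch, I pushed a rib counter-clockwise, turning the wheel about 53°. I then pressed on the hub until it stopped and moved the hand away.

**Last checks:**
- **Alignment before pressing:** the camera views put the notch within about 1–2 mm of the pin's middle. I left that small offset for the lead-in.
- **Fully home:** the press stopped at a fingertip height of 83.8 mm (84 mm expected) with about 28 N on the tool.
- **Final picture:** the wheel sits low with the pin in its notch. The neighbouring toy, cup and perch are where they were, and I did not look again at the other bystanders.
- **Hand clear:** the arm stood at a height of 211 mm, about 18 cm to the side of the wheel's axis, with about 1 N on the tool. Time was about 8.6 s of the 48 s allowed.

**Disagreements:** the two views differed by about 4° on both the pin and notch directions, so I averaged them and corrected with closer looks. My first move calls were refused because they left out some row keys, and nothing moved.

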